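# Roll a bamboo offcut into the drilling jig and nip it

### The arm

A 7-joint arm with a two-finger parallel gripper is mounted at the origin on the work surface. World frame = base frame: x ahead of the robot, y to its left, z up, the work surface at z = 0. Lengths are in m, angles in rad, forces in N, time in s.
With the tool pointing down it reaches from about 0.35 to 0.9 m from the base axis. Payload 7.2 kg.
Tool frame: the origin (TCP) lies at the very end of the fingers, on their centre line; the grasp point (between the pads) lies 19 mm behind it (ctrl.grip_depth is the distance from the TCP to the grasp point, in m); z points along the fingers, y is the line along which they close (so a half turn about z gives the same grasp; the last joint's range is limited). The gripper opens to 88 mm and grips with 3 to 60 N. Pads are 20 mm wide; open, the fingers measure 115 mm over their backs; the gripper's body (75 mm by 178 mm) begins 61 mm behind the grasp point.
Start: joints at [1.247, 0.411, -0.013, 1.596, 0.006, 1.134, -0.082], TCP at [0.158, -0.605, 0.198] pointing down, gripper open.
Joint ranges: [-2.95, 2.95], [-0.29, 1.99], [-1.47, 1.44], [0.14, 2.54], [-1.03, 4.17], [0.13, 1.85], [-2.86, 2.86]. Speed limits (rad/s): [2.39, 2.39, 3.01, 3.01, 3.14, 3.14, 3.14].

### API

Orientations are given as a unit quaternion [w, x, y, z].
In Python, from cell import observe, optics, ctrl gives the robot as it stands.
- The arm moves only by the tool step_arm, never from a script. Its argument "commands" is a list that holds one entry, the list of rows, each a list of 5 numbers: the opening, from 0 (shut) to 1 (fully open), then the shift along the tool's x, y, z each as a share of 0.3 m, from -1 to 1, then the turn about the tool's z as a share of 360 degrees, from -1 to 1. In form: [[[claw, tx, ty, tz, twist], ...]]. A call has 1 to 20 rows; each row is the pose to reach, as a shift and turn from the pose commanded when the call began, along the tool's axes at that moment, turning the shorter way round; what a row does not reach only later rows make up. A row lasts 1/8 s, in which the tool goes at most 62.5 mm and 10.7 degrees, less where a joint would pass 70% of its speed; a pose out of reach is approached as far as the arm can. A call with a number of a shift or a turn outside -1 to 1 is refused whole. A call with a gripper value outside its range is refused whole. The fingers move at their own pace and stop on an object; the grip force is fixed at half the most. Time passes only in rows, so rows that repeat a pose let the fingers close. It gives the time, the measured TCP pose, the force, the opening and the grip force at its end, in the units of the state.
- observe(): the state, without advancing time (a new reading comes with each control period).
- optics.grab_frame(name): name is "scene" or "top" or "wrist"; returns a dict with "frame" (480x640x3 uint8, red, green, blue), "z_map" (480x640 float32, m along the optical axis (not along the pixel's ray), 0 where there is no reading), "camera_matrix" (3x3 intrinsics, pixels), "R" (3x3) and "t" (3): a world point X has camera coordinates R X + t; the wrist camera has in their place "tool_from_camera" (4x4, takes a point from camera to tool coordinates, whose origin is the TCP and whose axes are the flange's). Camera axes: x right, y down, z forward; pixel columns grow to the right and rows downward; lengths in m; the calibration is good to about 2 mm. A picture is of the moment at which its call begins: read the wrist's pose just before it.
- ctrl.close_job(): hands the job in; it is judged then, once.
Trained networks look in the newest picture that a camera, given by its name, has taken for a name from the list of things; names that differ only in an ending like _2 or _b are one class to them, and where a whole thing is asked for, a point or a joint stands for the part that bears it (a point fixed in the world has none). Each returns a list of dicts, best first, with "confidence" (0 to 1); they miss things now and then, are a little off and sometimes report something else, mostly with a low value. They report only what shows in the picture. A call takes as long as a camera call. They do not tell look-alikes from the thing itself.
- optics.search_frame(camera, name): "centre" ([x, y, z] in m, in world coordinates, good to about 4 mm: the middle of the surface that is visible of it).
- optics.masks_of(camera, name): "region" (480x640 bool, what is visible of it).
- optics.landmark_of(camera, name): "centre" ([x, y, z] in m, in world coordinates, good to about 4 mm: a listed point, or the origin of a listed thing).
The state is a dict: "t": time; "qpos": joint angles; "qd": joint speeds; "effort": joint torques, N m; "eef_pos": TCP position; "eef_rot": TCP orientation; "force": force on the tool from outside, world axes, zero at the start; "ft_torque": the same for the moment, N m; "grip_width": opening from 0.0 (shut) to 1.0 (fully open); "grasp_force": force on a finger pad.
Only numpy, scipy, OpenCV 4.12 (cv2) and the standard library are available. Lean on these libraries where they do the work, as an engineer would, in place of code of your own. Each camera call takes 0.05 s, during which the arm holds its last target. There are 200 camera calls.

### The job

Roll the bamboo offcut along the bench by pushing lightly on its top, up over the low batten of the drilling jig, until it lies seated over the ruled mark between the two battens. Then slide the jig's wooden stop up until the offcut is pushed against the fence and stays nipped snugly there. The bamboo is thin and splits: touch it only from above with light pressure, don't grip it or shove it from behind, don't squeeze it hard, and leave the other things on the bench as they lie.

Things in the scene. Friction and masses are not known exactly. Their poses are not given: they have to be found in the camera images.
- tube: Bamboo offcut: cylinder 50 mm dia, 90 mm long, about 100 g, lying. Origin at its centre; x is its long axis; y, z turn as it rolls (z starts up). It starts on either side of the mark, 70 to 90 mm off, within 3 deg of parallel. Rolls freely, at half the speed of its top. Splits if fingers press over 25 N or the fence over 20; touch only its upper part (fingertips at most 12 mm under its top).
- jig: Drilling jig fixed on the bench. Origin on the bench mid-seat; x along the ruled mark to the fence, y across, z up. Seat: two battens along x, 3.5 mm high, 8 mm wide, centred at y = +-16 mm, from x -85 to +60. Seated on their inner edges the offcut's axis is over the mark, centre 25.4 mm up (28.5 on top of a batten). Guide cheeks 24 mm high at x -170 to -85, y +-26 to +-34 mm.
- fence: Plywood fence block across the +x end of the seat, part of the jig: 22 mm thick (x), 90 mm wide (y), 40 mm high. Origin on the bench at the middle of its face towards the seat (jig x = +60 mm); axes as the jig. With the offcut against it the offcut's centre is at jig x = +15 mm.
- stop (a joint): Travel (m) of the wooden stop block along jig +x, 0 to 0.065; starts at 0 to 0.012. Front face at jig x = -80 mm + travel; at 0.050 it nips the offcut against the fence. Block 24 mm thick (x), 48 wide (y), 5 to 47 mm above the bench. Slides with about 5 N friction and stays put; pushing it with about 10 N when the offcut is on the fence leaves it nipped.
- stop_back (a point): Middle of the stop block's rear face (away from the seat), 26 mm above the bench; pushed here towards jig +x. Axes as the jig.
- slice: Loose wood slice, a disc 42 mm in diameter, 18 mm high, on the other side of the seat from the offcut. Origin under its centre. Not to be moved.
- sander: Loose cork sanding block 65 x 35 x 25 mm lying beyond the fence. Origin under its centre. Not to be moved.
- pot: Loose white plastic pot 48 mm in diameter, 35 mm high, standing beyond the fence. Origin under its centre. Not to be moved.
- plug: Small loose wooden plug 18 mm in diameter, 22 mm high, standing beside the stop's guide. Origin under its centre. Not to be moved.
Not all that is in view belongs to the job. Of the things like the tube, leave any that is orange, turquoise or yellow; of the rest the smaller one is meant.

How it is judged:
On the way, in this order (a step that is already met when the one before it is completed fails the run):
1. the offcut has rolled (turned over by more than 100 degrees) on its way along the bench (angle between tube's own z axis and vertical above 1.75 rad).
2. the offcut lies seated between the battens over the mark (y of tube in the frame of jig between -0.004 and 0.004 m and height (world z) of tube below 0.0275 m and angle between the x axis of tube and the x axis of jig, either way round below 0.08 rad), for 0.2 s.
At the end, for the whole second after the job is handed in: The offcut lies at rest between the battens, its axis within 4 mm of the mark and 0.08 rad of its direction, its centre under 27.5 mm high, and is held between the stop (travel over 46 mm) and the fence, which it presses with more than 0.8 N (all of step 2 and contact force between tube and fence above 0.8 N and value of joint stop above 0.046 m and linear speed of tube below 0.01 m/s); the robot touches nothing.
It fails at once if the fingers press the offcut with more than 25 N (contact force between the fingers and tube above 25 N).
It fails at once if the offcut is pressed against the fence with more than 20 N (contact force between tube and fence above 20 N).
It fails at once if the fingers touch the offcut low on its side (gripping it or pushing it from behind) (contact force between the fingers and tube above 0.5 N and height (world z) of the grasp point below 0.057 m).
It fails at once if a bystander is moved more than 20 mm (distance of any of slice, sander, pot, plug from where it was at the start of the episode above 0.02 m).
It also fails if it takes over 72 s, if anything falls off the work surface, if the arm or the gripper's body presses on something with over 40 N, if the wrist force passes 120 N, or if a joint passes its speed limit or range.

## Working session

There is one attempt and no reset: what is moved stays moved. The work goes in short steps, Python scripts to look and compute and a tool call to move; the robot and the scene stay as the last step left them, time stands still between calls to the robot, and variables do not carry over. Pictures are saved under pics/ and viewed, at most 10 in all, crops included, and the job is handed in when it is done.

Besides the shell and the picture viewer there is one more tool, called after "Emit:" as name(argument=value, ...), one argument or row to a line, values as JSON. step_arm: Moves the arm, as the interface text tells. Shift numbers are shares of 0.3 m and turn numbers shares of 360 degrees, none past 1 either way. Its arguments: {"type":"object","properties":{"commands":{"type":"array","items":{"type":"array","items":{"type":"array","items":{"type":"number","minimum":-1,"maximum":1}}}}},"required":["commands"]}

```bash
mkdir -p pics; python3 - <<'E'
from cell import observe, optics, ctrl
import cv2
s=observe();print(s['t'],s['eef_pos'],s['eef_rot'],s['force'])
for c in ['top','scene']:
    f=optics.grab_frame(c);cv2.imwrite(f'pics/{c}1.png',f['frame'][:,:,::-1])
    for n in ['tube','jig','fence','stop','stop_back','slice','sander','pot','plug']:
        r=optics.landmark_of(c,n);print(c,n,[([round(float(x),3) for x in d['centre']],round(d['confidence'],2)) for d in r[:4]])
print(observe()['t'])
E
```

```text
0.0 [ 0.15796819 -0.60416357  0.197039  ] [-7.57438473e-04  9.91828868e-01  1.27573132e-01 -1.36474195e-04] [0.65919143 0.34560543 0.82737662]
top tube [([0.421, 0.118, 0.023], 0.94), ([0.617, 0.029, 0.028], 0.81), ([0.37, -0.154, 0.037], 0.74), ([0.562, -0.259, 0.026], 0.69)]
top jig [([0.605, -0.05, -0.0], 0.67)]
top fence [([0.669, -0.064, 0.002], 0.91)]Traceback (most recent call last):
  File "<stdin>", line 7, in <module>
ValueError: it knows: fence, jig, plug, pot, sander, slice, stop_back, tube
```

View pics/top1.png

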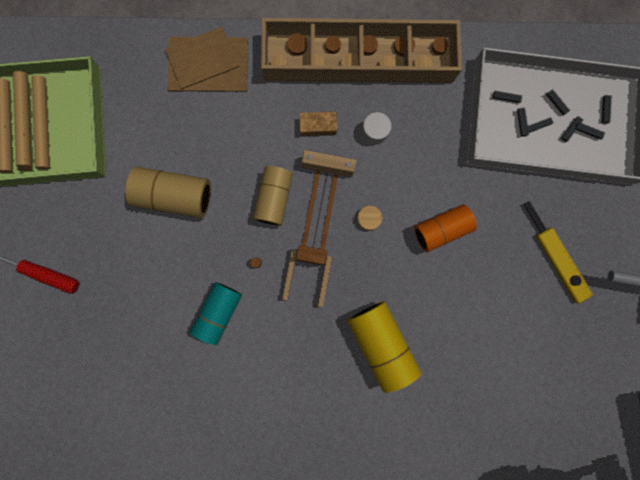

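The bamboo-coloured candidates are at (273,195) and (168,193). Orange (446,228), turquoise (216,314) and yellow (385,347) are excluded. The smaller plain one at (273,195), beside the jig, is the one meant. I'll confirm it in a crop and measure it.

```bash
cat > h.py <<'E'
from cell import observe, optics, ctrl
import cv2, numpy as np
def world(f):
    K=f['camera_matrix'];v,u=np.mgrid[:480,:640];z=f['z_map']
    c=np.stack([(u-K[0,2])/K[0,0]*z,(v-K[1,2])/K[1,1]*z,z],-1)
    return (c-f['t'])@f['R']   # R^T (c-t)
def proj(f,X):
    c=f['R']@np.array(X,float)+f['t'];p=f['camera_matrix']@c;return p[:2]/p[2]
def rect(P):
    (c,s,a)=cv2.minAreaRect((P[:,:2]*1000).astype(np.float32));return np.round(c,1),np.round(s,1),round(a,1)
E
python3 - <<'E'
from h import *
f=optics.grab_frame('top');W=world(f);im=f['frame']
np.savez('top.npz',W=W,im=im)
print('t',f['R'],f['t'],'bench z',np.median(W[350:450,100:180,2]))
for n in ['tube','fence','jig','stop_back','slice','plug','pot','sander']:
    for d in optics.masks_of('top',n)[:3]:
        m=d['region']&(f['z_map']>0);P=W[m]
        v,u=np.nonzero(m)
        print(n,round(d['confidence'],2),'px',int(u.mean()),int(v.mean()),'n',m.sum(),'rect',rect(P),'z95',np.round(np.percentile(P[:,2],[5,50,95]),3))
for n in ['stop_back','slice','plug']:
    print(n,[(np.round(d['centre'],3),round(d['confidence'],2)) for d in optics.landmark_of('top',n)[:2]])
c=im[90:320,220:420];cv2.imwrite('pics/crop.png',cv2.resize(c,None,fx=2.6,fy=2.6,interpolation=cv2.INTER_CUBIC)[:,:,::-1])
E
```

```text
t [[-1.75343666e-03 -9.99676518e-01  2.53729254e-02]
 [-9.94150024e-01 -9.97505769e-04 -1.08003399e-01]
 [ 1.07993772e-01 -2.54138715e-02 -9.93826685e-01]] [-0.04522034  0.54830725  0.74795005] bench z -0.0010863515166496457
tube 0.89 px 444 227 n 1718 rect (array([ 559.7, -258.8]), array([50.2, 91.5]), 23.9) z95 [0.026 0.045 0.05 ]
tube 0.74 px 272 195 n 1734 rect (array([621.4,  32.5]), array([ 54.6, 104.2]), 78.0) z95 [0.021 0.045 0.049]
tube 0.65 px 214 313 n 1764 rect (array([420.5, 121.7]), array([49.7, 90.6]), 63.1) z95 [0.032 0.045 0.05 ]
fence 0.94 px 327 163 n 923 rect (array([671.2, -62.6]), array([89.6, 22.8]), 78.5) z95 [0.007 0.038 0.041]
fence 0.6 px 310 254 n 436 rect (array([516.4, -33.9]), array([46.8, 28. ]), 79.3) z95 [0.042 0.046 0.048]
jig 0.86 px 318 213 n 2789 rect (array([565.2, -44.7]), array([ 92.6, 263.5]), 79.6) z95 [-0.     0.023  0.046]
stop_back 0.71 px 311 255 n 456 rect (array([514.3, -33.7]), array([51.9, 24.1]), 79.9) z95 [0.028 0.045 0.048]
slice 0.79 px 368 217 n 497 rect (array([ 581.5, -133.6]), array([40.9, 44.7]), 75.6) z95 [0.005 0.016 0.019]
plug 0.49 px 255 262 n 72 rect (array([503.3,  58.6]), array([13.4, 14.7]), 1.3) z95 [0.018 0.02  0.022]
pot 0.94 px 375 128 n 745 rect (array([ 735. , -147.9]), array([51.9, 47.6]), 80.2) z95 [0.008 0.033 0.036]
sander 0.75 px 317 123 n 806 rect (array([744.7, -46.3]), array([36.2, 62.4]), 0.0) z95 [0.01  0.023 0.026]
stop_back [(array([ 0.497, -0.031,  0.027]), 0.57)]
slice [(array([ 0.736, -0.148,  0.004]), 0.73), (array([ 0.581, -0.134,  0.   ]), 0.71)]
plug [(array([ 0.506,  0.06 , -0.001]), 0.42)]
```

View pics/crop.png

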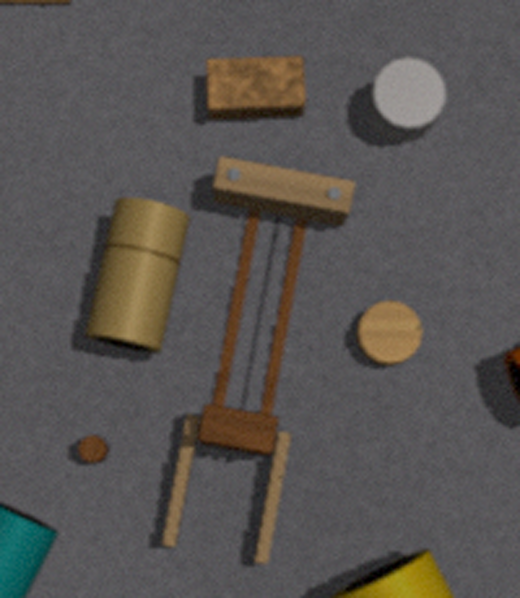

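The crop confirms it. The plain tube at (135,275) in the crop lies left of the battens, parallel to the jig and on its +y side, and the slice is opposite. Now I'll refine the tube and jig geometry.

```bash
cat >> h.py <<'E'
def geom(W):
    # tube seen by height, fence/stop tops
    X,Y,Z=W[...,0],W[...,1],W[...,2]
    fe=W[(Z>.035)&(Z<.045)&(X>.64)&(X<.70)&(Y<0)&(Y>-.125)]
    r=cv2.minAreaRect((fe[:,:2]*1000).astype(np.float32))
    return fe,r
def tojig(p,o,a):
    d=np.asarray(p)[...,:2]-o;c,s=np.cos(a),np.sin(a)
    return np.stack([d[...,0]*c+d[...,1]*s,-d[...,0]*s+d[...,1]*c],-1)
E
python3 - <<'E'
from h import *
from scipy.optimize import least_squares
D=np.load('top.npz');W=D['W'];X,Y,Z=np.moveaxis(W,2,0)
fe=W[(Z>.037)&(Z<.045)&(X>.64)&(X<.70)&(Y<-.01)&(Y>-.125)]
st=W[(Z>.042)&(Z<.052)&(X>.49)&(X<.54)&(Y<0)&(Y>-.07)]
print('fence',rect(fe),'stop',rect(st))
cf=np.array(cv2.minAreaRect((fe[:,:2]*1e3).astype(np.float32))[0]);cs=np.array(cv2.minAreaRect((st[:,:2]*1e3).astype(np.float32))[0])
d=cf-cs;a=np.arctan2(d[1],d[0]);o=(cf-71*d/np.hypot(*d))/1e3
print('angle',np.degrees(a),'origin',o)
# cheeks
ch=W[(Z>.018)&(Z<.03)&(X>.42)&(X<.52)&(Y<.03)&(Y>-.09)];J=tojig(ch,o,a)
print('cheek y med',np.median(J[J[:,1]>10e-3][:,1]),np.median(J[J[:,1]<-10e-3][:,1]))
tb=W[(Z>.03)&(Z<.056)&(X>.55)&(X<.69)&(Y>0.0)&(Y<.075)];print(len(tb),rect(tb))
J=np.c_[tojig(tb,o,a),tb[:,2]]
def f(p):return np.hypot(J[:,1]-p[0]-p[1]*J[:,0],J[:,2]-p[2])-.025
s=least_squares(f,[.08,0,.025],loss='soft_l1',f_scale=.002)
print('tube y,slope,z',s.x,'x range',np.percentile(J[:,0],[1,50,99]))
for n,q in (('slice',(.5815,-.1336)),('plug',(.504,.0595))):print(n,tojig(q,o,a))
u=np.array([np.cos(a),np.sin(a)]);v=np.array([-u[1],u[0]])
xm=np.mean(np.percentile(J[:,0],[1,99]));print('tube world',o+xm*u+(s.x[0]+s.x[1]*xm)*v)
e=observe()['eef_pos'];print(e,'jig tcp',tojig(e,o,a))
np.savez('jig.npz',o=o,a=a)
E
```

```text
fence (array([672.4, -63. ]), array([89.4, 22.2]), 79.1) stop (array([514.6, -33.6]), array([47.6, 24. ]), 79.3)
angle -10.540785946363817 origin [ 0.60255543 -0.04998678]
cheek y med 0.030122348238935233 -0.029665657422271768
1572 (array([614.7,  31.2]), array([48.6, 91.1]), 78.3)
tube y,slope,z [ 0.08226356 -0.01844065  0.02349031] x range [-0.04799261 -0.004116    0.04130114]
slice [-0.0054043  -0.08605402]
plug [-0.11692131  0.08960991]
tube world [0.61432636 0.03156129]
[ 0.15811446 -0.60468529  0.19787377] jig tcp [-0.335467   -0.62664192]
```

Emit:
step_arm(
  commands=[
    [[0.09, 1.0, -0.84, 0.1, 0.07], [0.09, 1.0, -0.84, 0.1, 0.07], [0.09, 1.0, -0.84, 0.1, 0.07], [0.09, 1.0, -0.84, 0.1, 0.07], [0.09, 1.0, -0.84, 0.1, 0.07], [0.09, 1.0, -0.84, 0.1, 0.07], [0.09, 1.0, -0.84, 0.1, 0.07], [0.09, 1.0, -0.84, 0.1, 0.07], [0.09, 1.0, -0.84, 0.1, 0.07]],
  ],
)

```text
t: 1.92
eef_pos: [0.3839, -0.2862, 0.1679]
eef_rot: [0.0, 0.996, -0.093, -0.0]
force: [1.4, -0.4, -0.1]
grip_width: 0.096
grasp_force: 0.0
```

```bash
cat >> h.py <<'E'
def tj():
    D=np.load('jig.npz');s=observe();from scipy.spatial.transform import Rotation as R
    q=s['eef_rot'];r=R.from_quat([q[1],q[2],q[3],q[0]]).as_matrix()
    print('t',round(s['t'],2),'jig tcp mm',np.round(tojig(s['eef_pos'],D['o'],float(D['a']))*1e3,1),'z',round(s['eef_pos'][2]*1e3,2),'yaw-jig deg',round(np.degrees(np.arctan2(r[1,0],r[0,0])-float(D['a'])),2),'tilt',np.round(r[:,2],3),'F',np.round(s['force'],2),'w',round(s['grip_width'],3))
E
python3 -c "from h import *;tj()"
```

```text
t 1.93 jig tcp mm [-171.8 -272.2] z 167.95 yaw-jig deg -0.09 tilt [-0.    -0.001 -1.   ] F [ 1.35 -0.42 -0.07] w 0.096
```

Emit:
step_arm(
  commands=[
    [[0.09, 0.56, -1.0, 0.1, 0], [0.09, 0.56, -1.0, 0.1, 0], [0.09, 0.56, -1.0, 0.1, 0], [0.09, 0.56, -1.0, 0.1, 0], [0.09, 0.56, -1.0, 0.1, 0], [0.09, 0.56, -1.0, 0.1, 0], [0.09, 0.56, -1.0, 0.1, 0]],
  ],
)

```text
t: 2.8
eef_pos: [0.6055, -0.0198, 0.1371]
eef_rot: [-0.0, 0.996, -0.091, -0.0]
force: [0.5, -0.2, 0.2]
grip_width: 0.087
grasp_force: 0.0
```

Emit:
step_arm(
  commands=[
    [[0.09, 0, -0.22, 0, 0], [0.09, 0, -0.22, 0, 0], [0.09, 0, -0.22, 0.25, 0], [0.09, 0, -0.22, 0.25, 0], [0.09, 0, -0.22, 0.25, 0]],
  ],
)

```text
t: 3.42
eef_pos: [0.6163, 0.0422, 0.0627]
eef_rot: [0.001, 0.996, -0.093, -0.001]
force: [0.2, -0.3, 0.9]
grip_width: 0.09
grasp_force: 0.0
```

```bash
python3 - <<'E'
from h import *
tj()
f=optics.grab_frame('scene');cv2.imwrite('pics/scene1.png',f['frame'][:,:,::-1])
D=np.load('jig.npz');o=D['o'];a=float(D['a'])
W=world(f);J=tojig(W,o,a)*1e3;Z=W[...,2]*1e3
m=(J[...,0]>-60)&(J[...,0]<50)&(J[...,1]>50)&(J[...,1]<120)&(Z>30)&(Z<90)
m2=m&(Z>56);print('tool lowest z pct',np.percentile(Z[m2],[0,1,5]) if m2.any() else None,'tube top pct',np.percentile(Z[m&(Z<56)],[50,95,99]))
b=m2&(Z<75);print('tool y range',np.percentile(J[b][:,1],[1,99]),'x',np.percentile(J[b][:,0],[1,99]))
E
```

```text
t 3.42 jig tcp mm [-3.4 93.1] z 62.74 yaw-jig deg -0.12 tilt [-0.002 -0.001 -1.   ] F [ 0.17 -0.25  0.85] w 0.09
tool lowest z pct [86.89254131 87.03255398 87.59260467] tube top pct [46.06931995 50.72534464 51.66196331]Traceback (most recent call last):
  File "<stdin>", line 8, in <module>
    return _quantile_unchecked(
        a, q, axis, out, overwrite_input, method, keepdims, weights)
    return _ureduce(a,
                    func=_quantile_ureduce_func,
    ...<5 lines>...
                    overwrite_input=overwrite_input,
                    method=method)
    r = func(a, **kwargs)
    result = _quantile(arr,
                       quantiles=q,
    ...<2 lines>...
                       out=out,
                       weights=wgt)
    slices_having_nans = np.isnan(arr[-1, ...])
                                  ~~~^^^^^^^^^
IndexError: index -1 is out of bounds for axis 0 with size 0
```

View pics/scene1.png

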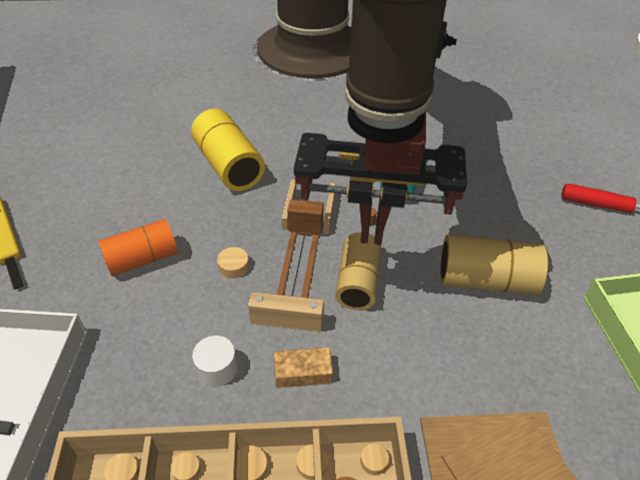

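```bash
python3 - <<'E'
from h import *
im=cv2.imread('pics/scene1.png')[170:320,280:420];cv2.imwrite('pics/tips.png',cv2.resize(im,None,fx=4,fy=4,interpolation=cv2.INTER_CUBIC))
E
```

```text
(no output)
```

View pics/tips.png

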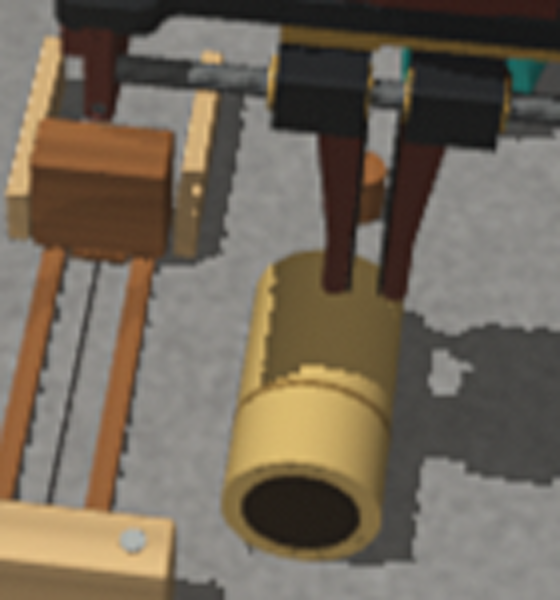

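Emit:
step_arm(
  commands=[
    [[0.09, 0, 0.01, 0.035, 0], [0.09, 0, 0.01, 0.04, 0], [0.09, 0, 0.01, 0.042, 0], [0.09, 0, 0.01, 0.042, 0]],
  ],
)

```text
t: 3.98
eef_pos: [0.6164, 0.0413, 0.0506]
eef_rot: [-0.0, 0.996, -0.092, 0.0]
force: [-0.4, 0.5, -0.7]
grip_width: 0.094
grasp_force: 0.0
```

Emit:
step_arm(
  commands=[
    [[0.09, 0, 0, 0.004, 0], [0.09, 0, 0, 0.004, 0], [0.09, 0, 0, 0.004, 0]],
  ],
)

```text
t: 4.35
eef_pos: [0.6162, 0.0412, 0.049]
eef_rot: [0.0, 0.996, -0.092, -0.0]
force: [0.0, 1.3, 0.1]
grip_width: 0.088
grasp_force: 0.0
```

Emit:
step_arm(
  commands=[
    [[0.09, 0, 0, 0.003, 0], [0.09, 0, 0, 0.003, 0]],
  ],
)

```text
t: 4.6
eef_pos: [0.6161, 0.0411, 0.0481]
eef_rot: [0.0, 0.996, -0.092, -0.0]
force: [-0.3, 0.7, 0.4]
grip_width: 0.088
grasp_force: 0.0
```

Emit:
step_arm(
  commands=[
    [[0.09, 0, 0, 0.003, 0], [0.09, 0, 0, 0.003, 0]],
  ],
)

```text
t: 4.85
eef_pos: [0.6161, 0.0412, 0.0471]
eef_rot: [0.0, 0.996, -0.092, -0.0]
force: [-0.8, -0.4, 0.3]
grip_width: 0.09
grasp_force: 0.0
```

```bash
cat >> h.py <<'E'
def tube(cam,ylo,yhi,zmax=.0605):
    from scipy.optimize import least_squares
    D=np.load('jig.npz');o=D['o'];a=float(D['a'])
    f=optics.grab_frame(cam);W=world(f);im=f['frame'].astype(int)
    J=np.dstack([tojig(W,o,a),W[...,2]])
    m=(J[...,0]>-.06)&(J[...,0]<.057)&(J[...,1]>ylo)&(J[...,1]<yhi)&(J[...,2]>.012)&(J[...,2]<zmax)&(im[...,0]-im[...,2]>25)&(f['z_map']>0)&(im[...,1]>im[...,0]*.7)
    P=J[m]
    def g(p):return np.hypot(P[:,1]-p[0]-p[1]*P[:,0],P[:,2]-p[2])-.025
    s=least_squares(g,[(ylo+yhi)/2,0,.026],loss='soft_l1',f_scale=.0015)
    print(cam,'n',len(P),'tube y %.1f mm yaw %.2f deg z %.1f res %.2f'%(s.x[0]*1e3,np.degrees(s.x[1]),s.x[2]*1e3,np.median(abs(g(s.x)))*1e3),'x',np.round(np.percentile(P[:,0],[1,99])*1e3,1))
    return f
E
python3 - <<'E'
from h import *
tj();tube('scene',.04,.12);tube('top',.04,.12)
E
```

```text
t 4.85 jig tcp mm [-3.4 92.1] z 47.12 yaw-jig deg -0.0 tilt [-0. -0. -1.] F [-0.78 -0.41  0.28] w 0.09
scene n 2047 tube y 82.0 mm yaw -1.12 deg z 25.1 res 0.54 x [-45.8  44.2]
  return _methods._mean(a, axis=axis, dtype=dtype,
  ret = ret.dtype.type(ret / rcount)
Traceback (most recent call last):
  File "h.py", line 33, in tube
    print(cam,'n',len(P),'tube y %.1f mm yaw %.2f deg z %.1f res %.2f'%(s.x[0]*1e3,np.degrees(s.x[1]),s.x[2]*1e3,np.median(abs(g(s.x)))*1e3),'x',np.round(np.percentile(P[:,0],[1,99])*1e3,1))
                                                                                                                                                          ~~~~~~~~~~~~~^^^^^^^^^^^^^^^
IndexError: index -1 is out of bounds for axis 0 with size 0
```

```bash
python3 - <<'E'
from h import *
f=optics.grab_frame('scene');im=f['frame'][170:320,280:420,::-1]
cv2.imwrite('pics/tips2.png',cv2.resize(im,None,fx=4,fy=4,interpolation=cv2.INTER_CUBIC))
D=np.load('jig.npz');a=float(D['a']);o=D['o'];s=observe();print(proj(f,s['eef_pos']),proj(f,s['eef_pos']+[0,0,.019]))
E
```

```text
[367.28520961 259.4593409 ] [368.41460481 249.40413174]
```

View pics/tips2.png

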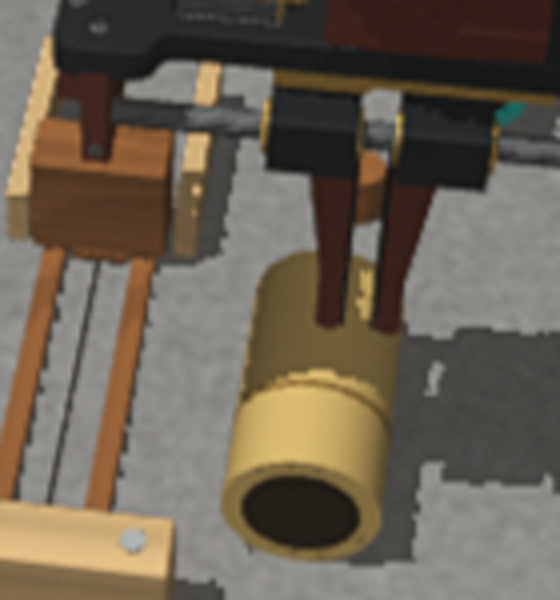

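```bash
python3 - <<'E'
from h import *
f=optics.grab_frame('scene');W=world(f);D=np.load('jig.npz');o=D['o'];a=float(D['a']);J=np.dstack([tojig(W,o,a),W[...,2]])*1e3
for c in (362,370,376):
  for r in range(215,258,3):print(c,r,f['frame'][r,c],np.round(J[r,c],1),end=' | ')
  print()
w=optics.grab_frame('wrist');cv2.imwrite('pics/wrist.png',w['frame'][:,:,::-1]);print(w['tool_from_camera'])
E
```

```text
362 215 [55 30 26] [  8.2  80.4 135.6] | 362 218 [55 32 27] [  7.3  80.7 129.9] | 362 221 [55 32 26] [  7.4  81.  125.2] | 362 224 [54 32 27] [  8.8  81.3 121.7] | 362 227 [55 32 27] [  7.3  81.7 115.2] | 362 230 [56 32 28] [  7.3  82.  110.3] | 362 233 [56 33 28] [  7.   82.3 104.9] | 362 236 [57 33 28] [  7.4  82.7 100.2] | 362 239 [55 33 27] [ 7.2 83.  94.9] | 362 242 [57 34 29] [ 7.6 83.4 90.1] | 362 245 [56 33 27] [ 7.1 83.7 84.3] | 362 248 [56 34 28] [ 8.6 84.1 80.6] | 362 251 [66 43 32] [ 8.3 84.4 74.8] | 362 254 [113  94  57] [-9.1 84.8 50. ] | 362 257 [111  93  56] [-4.4 85.1 49.6] | 
370 215 [133  86  50] [-109.7   90.1   22.2] | 370 218 [82 54 34] [-109.4   90.6   16.5] | 370 221 [85 56 34] [-109.6   91.1   10.3] | 370 224 [81 52 30] [-109.9   91.5    4. ] | 370 227 [147 146 144] [-106.1   92.     1.6] | 370 230 [142 141 139] [-99.4  92.4   2.4] | 370 233 [143 140 133] [-95.1  92.8   0.6] | 370 236 [110  91  53] [-44.2  92.7  47.7] | 370 239 [175 147  86] [-39.5  93.1  47. ] | 370 242 [149 124  73] [-33.3  93.4  47.9] | 370 245 [190 161  95] [-28.1  93.8  47.7] | 370 248 [
[... 364 characters left out ...]
] [  7.7  97.8 118. ] | 376 230 [44 27 23] [  7.9  98.2 113.2] | 376 233 [49 29 24] [  7.8  98.6 108.1] | 376 236 [53 31 25] [  7.8  99.1 103.1] | 376 239 [55 32 27] [ 7.4 99.5 97.5] | 376 242 [57 34 28] [ 7.1 99.9 92.1] | 376 245 [56 32 27] [  7.6 100.4  87.3] | 376 248 [57 34 29] [  7.7 100.8  82.1] | 376 251 [55 33 27] [  8.  101.3  77.1] | 376 254 [97 79 49] [-20.9 102.7  39.6] | 376 257 [100  84  52] [-16.6 103.   38.7] | 
[[ 7.51861052e-04 -9.64545108e-01 -2.63916976e-01  7.15912810e-02]
 [ 9.99998522e-01  3.17102096e-04  1.68992792e-03  1.03823480e-04]
 [-1.54632308e-03 -2.63917856e-01  9.64543920e-01 -1.87095135e-01]
 [ 0.00000000e+00  0.00000000e+00  0.00000000e+00  1.00000000e+00]]
```

View pics/wrist.png

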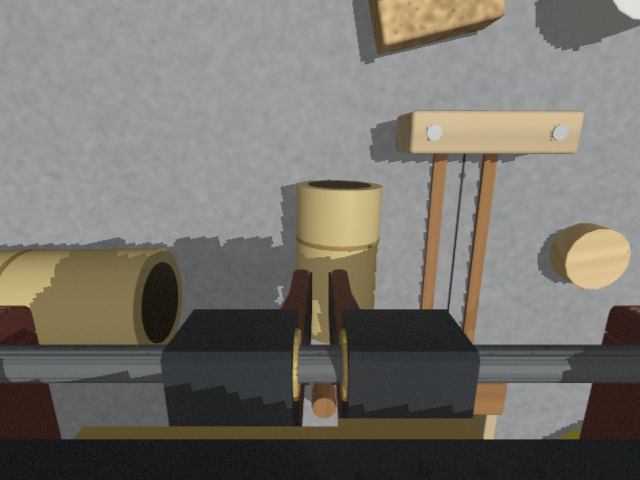

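```bash
python3 - <<'E'
from h import *
s=observe();f=optics.grab_frame('wrist');K=f['camera_matrix'];z=f['z_map'];v,u=np.mgrid[:480,:640]
c=np.stack([(u-K[0,2])/K[0,0]*z,(v-K[1,2])/K[1,1]*z,z,np.ones_like(z)],-1);T=(c@f['tool_from_camera'].T)[...,:3]*1e3
im=f['frame']
for cc in (298,303,335,343):
  print(cc,[(r,tuple(int(x) for x in np.round(T[r,cc])),tuple(int(x) for x in im[r,cc])) for r in range(262,306,5)])
print('bench tool z',np.median(T[60:110,150:300,2]),'tcp z',s['eef_pos'][2]*1e3,'fence top',T[120,500],'tube top',T[220,340])
E
```

```text
298 [(262, (2, -13, 12), (108, 97, 65)), (267, (-2, -13, 13), (105, 92, 64)), (272, (10, -10, -28), (61, 44, 35)), (277, (11, -10, -35), (62, 46, 37)), (282, (10, -9, -40), (61, 42, 36)), (287, (11, -9, -48), (61, 44, 39)), (292, (11, -9, -53), (61, 43, 37)), (297, (11, -8, -56), (63, 42, 37)), (302, (11, -8, -61), (58, 35, 29))]
303 [(262, (3, -9, 7), (116, 102, 69)), (267, (0, -9, 7), (118, 105, 72)), (272, (11, -8, -29), (66, 47, 41)), (277, (11, -7, -36), (63, 45, 41)), (282, (11, -7, -42), (62, 41, 35)), (287, (11, -7, -46), (62, 41, 34)), (292, (11, -7, -52), (59, 40, 33)), (297, (11, -6, -57), (60, 37, 32)), (302, (11, -6, -62), (60, 41, 34))]
335 [(262, (6, 9, -2), (133, 117, 80)), (267, (4, 9, -3), (131, 117, 78)), (272, (11, 8, -28), (65, 46, 37)), (277, (11, 7, -35), (66, 46, 39)), (282, (11, 7, -42), (62, 40, 31)), (287, (11, 7, -47), (64, 47, 36)), (292, (11, 7, -52), (61, 44, 31)), (297, (11, 6, -57), (62, 37, 28)), (302, (11, 6, -61), (63, 44, 39))]
343 [(262, (7, 13, -2), (133, 118, 78)), (267, (3, 13, -2), (133, 117, 81)), (272, (11, 11, -29), (65, 45, 39)), (277, (11, 11, -36), (67, 47, 36)), (282, (11, 11, -41), (64, 46, 37)), (287, (11, 10, -47), (64, 44, 38)), (292, (11, 10, -51), (66, 44, 40)), (297, (11, 10, -57), (61, 38, 31)), (302, (11, 9, -61), (64, 41, 36))]
bench tool z 47.14415831930512 tcp z 47.2524029541175 fence top [81.54489513 94.15141245  6.73897878] tube top [30.47435413 11.10477249 -3.27319906]
```

```bash
python3 - <<'E'
from cell import ctrl,observe
print([x for x in dir(ctrl) if x[0]!='_'],ctrl.grip_depth,observe()['t'],list(observe()))
E
ls
```

```text
['MotionError', 'close_job', 'grip_depth'] 0.0187 5.15 ['t', 'qpos', 'qd', 'effort', 'eef_pos', 'eef_rot', 'force', 'ft_torque', 'grasp_force', 'grip_width']
h.py
jig.npz
pics
top.npz
```

Emit:
step_arm(
  commands=[
    [[0.09, 0, 0, -0.1, 0], [0.6, 0, 0, -0.1, 0], [0.6, 0, 0, -0.1, 0], [0.6, 0, 0, -0.1, 0], [0.6, 0, 0, -0.1, 0], [0.6, 0, 0, -0.1, 0]],
  ],
)

```text
t: 5.9
eef_pos: [0.616, 0.0411, 0.0768]
eef_rot: [0.0, 0.996, -0.092, -0.0]
force: [-0.3, -0.4, -0.6]
grip_width: 0.586
grasp_force: 0.0
```

```bash
python3 - <<'E'
from h import *
tj();s=observe()
f=optics.grab_frame('scene');W=world(f);D=np.load('jig.npz');o=D['o'];a=float(D['a']);J=np.dstack([tojig(W,o,a),W[...,2]])*1e3
t=np.r_[tojig(s['eef_pos'],o,a)*1e3,s['eef_pos'][2]*1e3]
T=J-t;h=-T[...,2]  # tool z
im=f['frame'].astype(int)
m=(abs(T[...,0])<60)&(abs(T[...,1])<110)&(T[...,2]>-5)&(im.max(2)<90)&(f['z_map']>0)
# per 8mm bin of y: lowest heights above TCP
for y in range(-104,105,8):
    k=m&(abs(T[...,1]-y)<4)
    if k.sum()>10:
        q=T[k];print(y,k.sum(),'min height above TCP',np.round(np.sort(q[:,2])[[0,3,9]],1),'x there',np.round(q[np.argsort(q[:,2])[3],0],1))
cv2.imwrite('pics/open.png',cv2.resize(f['frame'][100:320,250:500,::-1],None,fx=2.6,fy=2.6))
E
```

```text
t 5.9 jig tcp mm [-3.5 92. ] z 76.83 yaw-jig deg -0.0 tilt [-0.001 -0.    -1.   ] F [-0.26 -0.44 -0.57] w 0.586
-88 167 min height above TCP [130.9 133.2 137.1] x there 31.7
-80 446 min height above TCP [106.1 107.6 110. ] x there 31.2
-72 491 min height above TCP [107.  108.  109.1] x there -2.1
-64 399 min height above TCP [117.2 119.5 120.2] x there 28.6
-56 296 min height above TCP [118.  118.9 119.8] x there 28.1
-48 428 min height above TCP [110.8 111.3 112.8] x there 31.6
-40 646 min height above TCP [68.2 71.9 76.6] x there 10.9
-32 1561 min height above TCP [26.2 27.3 30.6] x there 11.1
-24 1459 min height above TCP [26.5 28.7 32. ] x there 10.1
-16 1400 min height above TCP [117.7 117.9 119.3] x there 27.5
-8 1476 min height above TCP [118.9 119.4 120. ] x there 28.6
0 1504 min height above TCP [118.  118.6 119.2] x there 28.2
8 1534 min height above TCP [116.  118.1 118.9] x there 28.3
16 1539 min height above TCP [116.4 117.6 118.4] x there 27.8
24 1688 min height above TCP [26.  29.3 30.8] x there 9.6
32 1868 min height above TCP [25.2 28.3 29.8] x there 11.8
40 1123 min height above TCP [57.5 66.2 73.3] x there 10.9
48 523 min height above TCP [109.9 111.6 112.5] x there 32.3
56 309 min height above TCP [116.4 118.  119.2] x there 32.4
64 393 min height above TCP [117.6 118.7 119.8] x there 28.3
72 521 min height above TCP [107.7 108.6 109.3] x there 26.8
80 501 min height above TCP [107.7 108.7 110.5] x there 32.5
88 238 min height above TCP [128.6 129.9 131.9] x there 33.2
```

View pics/open.png

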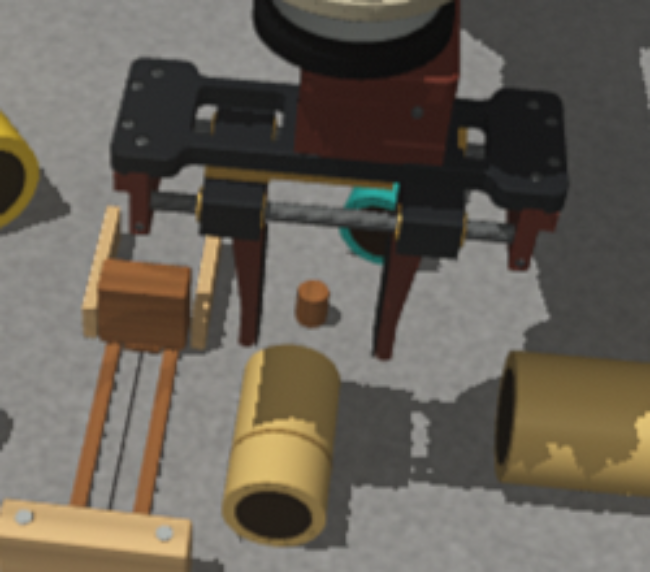

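Both cameras show the finger ends about 27 mm above the reported TCP. The gripper body sits at 107 mm instead of the stated 80 mm, which gives the same offset. So the true tip height is the reported z plus 27 mm, and contact should come at a reported z of about 23 mm.

Emit:
step_arm(
  commands=[
    [[0.09, 0, 0.007, 0, 0], [0.09, 0, 0.007, 0, 0], [0.09, 0, 0.007, 0, 0], [0.09, 0, 0.007, 0.1, 0], [0.09, 0, 0.007, 0.16, 0], [0.09, 0, 0.007, 0.17, 0], [0.09, 0, 0.007, 0.17, 0]],
  ],
)

```text
t: 6.82
eef_pos: [0.6159, 0.0393, 0.0264]
eef_rot: [-0.0, 0.996, -0.092, -0.0]
force: [-0.4, 0.4, -0.9]
grip_width: 0.092
grasp_force: 0.0
```

Emit:
step_arm(
  commands=[
    [[0.09, 0, 0, 0.003, 0], [0.09, 0, 0, 0.003, 0]],
  ],
)

```text
t: 7.08
eef_pos: [0.6161, 0.039, 0.0257]
eef_rot: [-0.0, 0.996, -0.092, 0.0]
force: [0.4, -0.1, -0.8]
grip_width: 0.088
grasp_force: 0.0
```

Emit:
step_arm(
  commands=[
    [[0.09, 0, 0, 0.003, 0], [0.09, 0, 0, 0.003, 0]],
  ],
)

```text
t: 7.32
eef_pos: [0.6163, 0.0395, 0.0254]
eef_rot: [-0.0, 0.996, -0.092, 0.001]
force: [-1.7, 0.2, 6.8]
grip_width: 0.091
grasp_force: 3.0
```

Emit:
step_arm(
  commands=[
    [[0.09, 0, 0.01, 0, 0], [0.09, 0, 0.02, 0, 0], [0.09, 0, 0.03, 0, 0], [0.09, 0, 0.04, 0, 0], [0.09, 0, 0.05, 0, 0], [0.09, 0, 0.06, 0, 0], [0.09, 0, 0.07, 0, 0], [0.09, 0, 0.08, 0, 0], [0.09, 0, 0.08, 0, 0]],
  ],
)

```text
t: 8.45
eef_pos: [0.6115, 0.0156, 0.0255]
eef_rot: [-0.0, 0.996, -0.092, 0.0]
force: [-3.5, 1.2, 7.5]
grip_width: 0.089
grasp_force: 4.2
```

```bash
python3 - <<'E'
from h import *
tj();tube('scene',.03,.12)
E
```

```text
t 8.45 jig tcp mm [-3.2 66.1] z 25.46 yaw-jig deg -0.01 tilt [ 0.  0. -1.] F [-3.47  1.17  7.47] w 0.089
scene n 1825 tube y 70.4 mm yaw -1.15 deg z 25.1 res 0.54 x [-45.   44.2]
```

Emit:
step_arm(
  commands=[
    [[0.09, 0, 0.015, 0, 0], [0.09, 0, 0.03, 0, 0], [0.09, 0, 0.045, 0, 0], [0.09, 0, 0.045, 0, 0], [0.09, 0, 0.045, -0.02, 0], [0.09, 0, 0.01, -0.02, 0], [0.09, 0, -0.022, -0.02, 0], [0.09, 0, -0.022, -0.008, 0], [0.09, 0, -0.022, 0, 0], [0.09, 0, -0.022, 0, 0]],
  ],
)

```text
t: 9.75
eef_pos: [0.6127, 0.0224, 0.0251]
eef_rot: [-0.0, 0.996, -0.092, 0.0]
force: [-2.8, 1.4, 7.7]
grip_width: 0.087
grasp_force: 4.2
```

```bash
python3 - <<'E'
from h import *
tj();tube('scene',.02,.1)
E
```

```text
t 9.75 jig tcp mm [-3.3 73. ] z 25.06 yaw-jig deg 0.01 tilt [ 0.  0. -1.] F [-2.82  1.43  7.65] w 0.087
scene n 1816 tube y 63.0 mm yaw -1.10 deg z 25.1 res 0.54 x [-45.1  44.1]
```

Emit:
step_arm(
  commands=[
    [[0.09, 0, 0.015, 0, 0], [0.09, 0, 0.03, 0, 0], [0.09, 0, 0.045, 0, 0], [0.09, 0, 0.06, 0, 0], [0.09, 0, 0.075, 0, 0], [0.09, 0, 0.09, 0, 0], [0.09, 0, 0.105, 0, 0], [0.09, 0, 0.12, 0, 0], [0.09, 0, 0.13, 0, 0], [0.09, 0, 0.13, 0, 0], [0.09, 0, 0.13, -0.02, 0], [0.14, 0, 0.09, -0.02, 0], [0.14, 0, 0.067, -0.02, 0], [0.14, 0, 0.067, -0.008, 0], [0.14, 0, 0.067, 0, 0], [0.14, 0, 0.067, 0, 0]],
  ],
)

```text
t: 11.8
eef_pos: [0.609, 0.0026, 0.0253]
eef_rot: [-0.0, 0.996, -0.092, 0.0]
force: [-4.1, 2.0, 9.7]
grip_width: 0.143
grasp_force: 5.3
```

```bash
python3 - <<'E'
from h import *
tj();tube('scene',.015,.08)
E
```

```text
t 11.8 jig tcp mm [-3.3 52.9] z 25.29 yaw-jig deg 0.0 tilt [ 0.  0. -1.] F [-4.11  1.99  9.72] w 0.143
scene n 1813 tube y 42.7 mm yaw -1.17 deg z 25.0 res 0.56 x [-44.8  43.6]
```

Emit:
step_arm(
  commands=[
    [[0.14, 0, 0.015, 0, 0], [0.14, 0, 0.03, 0, 0], [0.14, 0, 0.045, 0, 0], [0.14, 0, 0.055, 0, 0], [0.14, 0, 0.055, 0, 0], [0.14, 0, 0.055, -0.02, 0], [0.14, 0, 0.025, -0.02, 0], [0.14, 0, 0.025, -0.008, 0], [0.14, 0, 0.025, 0, 0], [0.14, 0, 0.025, 0, 0]],
  ],
)

```text
t: 13.1
eef_pos: [0.6077, -0.0045, 0.025]
eef_rot: [-0.0, 0.996, -0.092, 0.0]
force: [-2.8, 1.8, 9.4]
grip_width: 0.139
grasp_force: 4.5
```

```bash
python3 - <<'E'
from h import *
tj();tube('scene',.005,.07)
E
```

```text
t 13.1 jig tcp mm [-3.3 45.7] z 25.02 yaw-jig deg 0.03 tilt [ 0.  0. -1.] F [-2.76  1.8   9.35] w 0.139
scene n 1798 tube y 33.5 mm yaw -1.11 deg z 25.1 res 0.57 x [-45.5  43.5]
```

Emit:
step_arm(
  commands=[
    [[0.14, 0, 0, -0.02, 0], [0.07, 0, 0.003, -0.02, 0], [0.07, 0, 0.003, -0.02, 0], [0.07, 0, 0.003, -0.008, 0], [0.07, 0, 0.003, 0, 0], [0.07, 0, 0.003, 0, 0], [0.07, 0, 0.007, 0, 0], [0.07, 0, 0.011, -0.001, 0]],
  ],
)

```text
t: 14.15
eef_pos: [0.6071, -0.0079, 0.0251]
eef_rot: [-0.0, 0.996, -0.092, 0.0]
force: [-1.5, 2.1, 5.3]
grip_width: 0.07
grasp_force: 2.5
```

```bash
python3 - <<'E'
from h import *
tj();tube('scene',.005,.07)
E
```

```text
t 14.15 jig tcp mm [-3.2 42.2] z 25.12 yaw-jig deg 0.02 tilt [ 0.  0. -1.] F [-1.48  2.07  5.3 ] w 0.07
scene n 1758 tube y 32.6 mm yaw -1.20 deg z 25.2 res 0.57 x [-45.5  43.3]
```

Emit:
step_arm(
  commands=[
    [[0.07, 0, 0.003, 0, 0], [0.07, 0, 0.007, -0.0007, 0], [0.07, 0, 0.0105, -0.0015, 0], [0.07, 0, 0.0135, -0.0023, 0]],
  ],
)

```text
t: 14.7
eef_pos: [0.6063, -0.0111, 0.0258]
eef_rot: [-0.001, 0.996, -0.091, 0.0]
force: [-2.7, 2.5, 6.6]
grip_width: 0.067
grasp_force: 3.3
```

```bash
python3 - <<'E'
from h import *
tj();tube('scene',.0,.07)
E
```

```text
t 14.7 jig tcp mm [-3.5 38.9] z 25.84 yaw-jig deg 0.04 tilt [ 0.     0.001 -1.   ] F [-2.67  2.45  6.57] w 0.067
scene n 1754 tube y 30.9 mm yaw -0.86 deg z 25.8 res 0.56 x [-45.9  43.1]
```

Emit:
step_arm(
  commands=[
    [[0.07, 0, 0.005, -0.001, 0], [0.07, 0, 0.01, -0.002, 0], [0.07, 0, 0.015, -0.0028, 0], [0.07, 0, 0.02, -0.0037, 0], [0.07, 0, 0.025, -0.0044, 0], [0.07, 0, 0.029, -0.005, 0]],
  ],
)

```text
t: 15.5
eef_pos: [0.6047, -0.0197, 0.0277]
eef_rot: [-0.001, 0.996, -0.091, 0.0]
force: [-2.9, 2.7, 8.9]
grip_width: 0.07
grasp_force: 4.8
```

```bash
python3 - <<'E'
from h import *
tj();tube('scene',-.01,.06)
E
```

```text
t 15.5 jig tcp mm [-3.4 30.2] z 27.75 yaw-jig deg 0.05 tilt [ 0.     0.001 -1.   ] F [-2.89  2.7   8.93] w 0.07
scene n 1763 tube y 26.7 mm yaw -0.98 deg z 27.5 res 0.54 x [-45.4  43.3]
```

Emit:
step_arm(
  commands=[
    [[0.07, 0, 0.007, -0.001, 0], [0.07, 0, 0.015, -0.0018, 0], [0.07, 0, 0.022, -0.0023, 0], [0.07, 0, 0.03, -0.0027, 0], [0.07, 0, 0.037, -0.003, 0], [0.07, 0, 0.045, -0.003, 0], [0.07, 0, 0.053, -0.003, 0], [0.07, 0, 0.061, -0.003, 0], [0.07, 0, 0.069, -0.003, 0], [0.07, 0, 0.069, -0.003, 0]],
  ],
)

```text
t: 16.8
eef_pos: [0.6006, -0.0413, 0.0287]
eef_rot: [0.0, 0.996, -0.092, -0.0]
force: [-4.9, 0.4, 11.6]
grip_width: 0.073
grasp_force: 5.8
```

```bash
python3 - <<'E'
from h import *
tj();tube('scene',-.02,.05)
E
```

```text
t 16.8 jig tcp mm [-3.5  8.2] z 28.72 yaw-jig deg -0.01 tilt [-0. -0. -1.] F [-4.88  0.44 11.57] w 0.073
scene n 1868 tube y 15.8 mm yaw -0.79 deg z 28.7 res 0.55 x [-46.4  43. ]
```

Emit:
step_arm(
  commands=[
    [[0.07, 0, 0, -0.02, 0], [0.07, 0, -0.03, -0.02, 0], [0.07, 0, -0.054, -0.02, 0], [0.07, 0, -0.054, -0.008, 0], [0.07, 0, -0.054, -0.0005, 0], [0.07, 0, -0.054, -0.0005, 0]],
  ],
)

```text
t: 17.6
eef_pos: [0.6039, -0.025, 0.0286]
eef_rot: [-0.0, 0.996, -0.092, 0.0]
force: [-2.3, 0.3, 8.7]
grip_width: 0.066
grasp_force: 4.1
```

Emit:
step_arm(
  commands=[
    [[0.07, 0, 0.007, 0, 0], [0.07, 0, 0.014, 0, 0], [0.07, 0, 0.021, 0, 0], [0.07, 0, 0.03, 0, 0], [0.07, 0, 0.04, 0.0003, 0], [0.07, 0, 0.05, 0.001, 0], [0.07, 0, 0.06, 0.0018, 0], [0.07, 0, 0.07, 0.003, 0], [0.07, 0, 0.08, 0.0045, 0], [0.07, 0, 0.09, 0.0062, 0], [0.07, 0, 0.1, 0.008, 0], [0.07, 0, 0.107, 0.009, 0], [0.07, 0, 0.107, 0.009, 0]],
  ],
)

```text
t: 19.23
eef_pos: [0.5976, -0.0585, 0.0256]
eef_rot: [0.001, 0.996, -0.093, -0.0]
force: [-2.6, -2.8, 7.0]
grip_width: 0.068
grasp_force: 3.6
```

```bash
python3 - <<'E'
from h import *
tj();tube('scene',-.035,.035)
E
```

```text
t 19.23 jig tcp mm [-3.3 -9.2] z 25.58 yaw-jig deg -0.08 tilt [-0.    -0.001 -1.   ] F [-2.57 -2.76  6.96] w 0.068
scene n 1893 tube y 0.3 mm yaw -0.21 deg z 25.6 res 0.60 x [-46.4  42.7]
```

Emit:
step_arm(
  commands=[
    [[0.07, 0, 0, -0.05, 0], [0.07, 0, 0, -0.2, 0], [0, -0.2, -0.031, -0.2, 0], [0, -0.42, -0.031, -0.2, 0], [0, -0.42, -0.031, -0.2, 0], [0, -0.42, -0.031, -0.2, 0], [0, -0.42, -0.031, -0.1, 0], [0, -0.42, -0.031, -0.1, 0]],
  ],
)

```text
t: 20.27
eef_pos: [0.476, -0.0248, 0.0542]
eef_rot: [-0.0, 0.996, -0.092, -0.001]
force: [-0.3, -0.4, 0.0]
grip_width: 0.005
grasp_force: 0.0
```

```bash
python3 - <<'E'
from h import *
tj();tube('scene',-.035,.035)
D=np.load('jig.npz');f=optics.grab_frame('scene');J=np.dstack([tojig(world(f),D['o'],float(D['a'])),world(f)[...,2]])*1e3
m=(abs(J[...,1])<20)&(J[...,0]<-60)&(J[...,0]>-115)&(J[...,2]>10)&(J[...,2]<44);print('stop front x',np.percentile(J[m][:,0],[20,50,80,95]))
E
```

```text
t 20.27 jig tcp mm [-129.1    1.6] z 54.18 yaw-jig deg -0.02 tilt [-0.002  0.    -1.   ] F [-0.32 -0.41  0.02] w 0.005
scene n 2270 tube y -0.3 mm yaw 0.01 deg z 25.5 res 0.54 x [-47.7  42.6]
stop front x [-77.43220009 -76.70910236 -76.01895911 -75.2004473 ]
```

Emit:
step_arm(
  commands=[
    [[0, 0, 0.005, 0.1, 0], [0, 0, 0.005, 0.18, 0], [0, 0, 0.005, 0.207, 0], [0, 0, 0.005, 0.207, 0], [0, 0.03, 0.005, 0.207, 0], [0, 0.05, 0.005, 0.207, 0], [0, 0.06, 0.005, 0.207, 0], [0, 0.07, 0.005, 0.207, 0]],
  ],
)

```text
t: 21.38
eef_pos: [0.4949, -0.0299, -0.0069]
eef_rot: [0.0, 0.996, -0.092, -0.001]
force: [-4.2, 0.7, 3.6]
grip_width: 0.002
grasp_force: 2.6
```

Emit:
step_arm(
  commands=[
    [[0, 0.01, 0, 0, 0], [0, 0.02, 0, 0, 0], [0, 0.03, 0, 0, 0], [0, 0.04, 0, 0, 0], [0, 0.05, 0, 0, 0], [0, 0.06, 0, 0, 0], [0, 0.07, 0, 0, 0], [0, 0.08, 0, 0, 0], [0, 0.09, 0, 0, 0], [0, 0.1, 0, 0, 0], [0, 0.11, 0, 0, 0], [0, 0.12, 0, 0, 0]],
  ],
)

```text
t: 22.88
eef_pos: [0.5297, -0.0365, -0.007]
eef_rot: [0.0, 0.996, -0.092, -0.002]
force: [-7.0, 0.5, 4.1]
grip_width: 0.006
grasp_force: 3.2
```

```bash
cat >> h.py <<'E'
def stopx(f):
    D=np.load('jig.npz');W=world(f);J=np.dstack([tojig(W,D['o'],float(D['a'])),W[...,2]])*1e3
    im=f['frame'].astype(int)
    m=(abs(J[...,1])<20)&(J[...,0]<-20)&(J[...,0]>-115)&(J[...,2]>44)&(J[...,2]<50)&(im[...,0]-im[...,2]>25)&(im[...,1]<im[...,0]*.7)
    print('stop top x',np.round(np.percentile(J[m][:,0],[2,50,98]),1),m.sum())
E
python3 - <<'E'
from h import *
tj();stopx(tube('scene',-.035,.035))
E
```

```text
t 22.88 jig tcp mm [-74.1  -0. ] z -6.99 yaw-jig deg 0.01 tilt [-0.003 -0.    -1.   ] F [-7.03  0.45  4.13] w 0.006
scene n 2321 tube y -0.3 mm yaw 0.03 deg z 25.4 res 0.53 x [-41.6  51.9]
stop top x [-63.4 -51.5 -39.4] 341
```

Emit:
step_arm(
  commands=[
    [[0, 0.007, 0, 0, 0], [0, 0.013, 0, 0, 0], [0, 0.019, 0, 0, 0], [0, 0.024, 0, 0, 0], [0, 0.024, 0, 0, 0]],
  ],
)

```text
t: 23.55
eef_pos: [0.537, -0.0378, -0.007]
eef_rot: [0.0, 0.996, -0.092, -0.001]
force: [-5.1, 1.3, 3.4]
grip_width: -0.001
grasp_force: 2.6
```

Emit:
step_arm(
  commands=[
    [[0, 0.0015, 0, 0, 0], [0, 0.003, 0, 0, 0], [0, 0.003, 0, 0, 0]],
  ],
)

```text
t: 23.92
eef_pos: [0.5377, -0.038, -0.007]
eef_rot: [0.0, 0.996, -0.092, -0.002]
force: [-6.4, -0.1, 4.5]
grip_width: 0.008
grasp_force: 2.9
```

```bash
python3 - <<'E'
from h import *
tj();stopx(tube('scene',-.035,.035))
E
```

```text
t 23.93 jig tcp mm [-66.   -0.1] z -7.05 yaw-jig deg 0.0 tilt [-0.003 -0.    -1.   ] F [-6.39 -0.09  4.47] w 0.008
scene n 2105 tube y -0.3 mm yaw 0.02 deg z 25.5 res 0.48 x [-35.4  56.3]
stop top x [-55.2 -43.7 -31.6] 351
```

Emit:
step_arm(
  commands=[
    [[0, 0.001, 0, 0, 0], [0, 0.002, 0, 0, 0], [0, 0.002, 0, 0, 0]],
  ],
)

```text
t: 24.35
eef_pos: [0.5383, -0.0381, -0.007]
eef_rot: [0.0, 0.996, -0.092, -0.002]
force: [-6.1, 0.7, 4.6]
grip_width: 0.008
grasp_force: 2.9
```

Emit:
step_arm(
  commands=[
    [[0, 0.001, 0, 0, 0], [0, 0.0015, 0, 0, 0], [0, 0.0015, 0, 0, 0]],
  ],
)

```text
t: 24.72
eef_pos: [0.5387, -0.0381, -0.007]
eef_rot: [0.0, 0.996, -0.092, -0.002]
force: [-6.3, 0.1, 3.9]
grip_width: 0.007
grasp_force: 3.0
```

Emit:
step_arm(
  commands=[
    [[0, 0.0012, 0, 0, 0], [0, 0.0012, 0, 0, 0]],
  ],
)

```text
t: 24.98
eef_pos: [0.539, -0.0382, -0.0071]
eef_rot: [0.0, 0.996, -0.092, -0.002]
force: [-6.4, 0.9, 4.7]
grip_width: 0.007
grasp_force: 3.0
```

Emit:
step_arm(
  commands=[
    [[0, 0.0012, 0, 0, 0], [0, 0.0012, 0, 0, 0]],
  ],
)

```text
t: 25.22
eef_pos: [0.5394, -0.0383, -0.007]
eef_rot: [0.0, 0.996, -0.092, -0.002]
force: [-7.0, 2.4, 4.6]
grip_width: 0.006
grasp_force: 3.0
```

Emit:
step_arm(
  commands=[
    [[0, 0.0012, 0, 0, 0], [0, 0.0012, 0, 0, 0]],
  ],
)

```text
t: 25.48
eef_pos: [0.5398, -0.0383, -0.007]
eef_rot: [0.0, 0.996, -0.092, -0.002]
force: [-5.6, 1.7, 4.5]
grip_width: 0.001
grasp_force: 2.9
```

Emit:
step_arm(
  commands=[
    [[0, 0.0012, 0, 0, 0], [0, 0.0012, 0, 0, 0]],
  ],
)

```text
t: 25.72
eef_pos: [0.5398, -0.0384, -0.0071]
eef_rot: [0.0, 0.996, -0.092, -0.002]
force: [-7.5, 1.3, 5.0]
grip_width: 0.002
grasp_force: 3.4
```

Emit:
step_arm(
  commands=[
    [[0, 0.0007, 0, 0, 0], [0, 0.0007, 0, 0, 0]],
  ],
)

```text
t: 25.98
eef_pos: [0.5398, -0.0384, -0.007]
eef_rot: [0.0, 0.996, -0.092, -0.002]
force: [-7.7, 0.6, 5.9]
grip_width: 0.007
grasp_force: 3.8
```

Emit:
step_arm(
  commands=[
    [[0, 0.0007, 0, 0, 0], [0, 0.0007, 0, 0, 0]],
  ],
)

```text
t: 26.22
eef_pos: [0.5398, -0.0384, -0.0071]
eef_rot: [0.0, 0.996, -0.092, -0.002]
force: [-8.1, 2.0, 6.1]
grip_width: 0.005
grasp_force: 4.1
```

```bash
python3 - <<'E'
from h import *
tj();stopx(tube('scene',-.035,.035))
E
```

```text
t 26.23 jig tcp mm [-63.8  -0.1] z -7.07 yaw-jig deg 0.01 tilt [-0.005 -0.    -1.   ] F [-8.08  1.98  6.07] w 0.005
scene n 2058 tube y -0.3 mm yaw -0.00 deg z 25.6 res 0.48 x [-35.3  55.9]
stop top x [-52.5 -41.6 -29.5] 348
```

Emit:
step_arm(
  commands=[
    [[0, 0.001, 0, 0, 0], [0, 0.002, 0, 0, 0], [0, 0.002, 0, 0, 0]],
  ],
)

```text
t: 26.65
eef_pos: [0.5398, -0.0384, -0.0071]
eef_rot: [0.0, 0.996, -0.092, -0.003]
force: [-9.7, 1.6, 7.8]
grip_width: 0.002
grasp_force: 5.0
```

Emit:
step_arm(
  commands=[
    [[0, 0.001, 0, 0, 0], [0, 0.002, 0, 0, 0], [0, 0.002, 0, 0, 0]],
  ],
)

```text
t: 27.02
eef_pos: [0.5397, -0.0384, -0.0072]
eef_rot: [0.0, 0.996, -0.092, -0.003]
force: [-11.4, 2.3, 9.3]
grip_width: 0.007
grasp_force: 5.9
```

Emit:
step_arm(
  commands=[
    [[0, -0.005, 0, 0, 0], [0, -0.015, 0, 0, 0], [0, -0.04, 0, 0, 0], [0, -0.06, 0, 0, 0], [0, -0.06, 0, -0.2, 0], [0, -0.06, 0, -0.4, 0], [0, -0.06, 0, -0.4, 0], [0, -0.06, 0, -0.4, 0]],
  ],
)

```text
t: 28.02
eef_pos: [0.5254, -0.0358, 0.1129]
eef_rot: [0.0, 0.996, -0.092, 0.0]
force: [0.0, 0.0, -0.3]
grip_width: 0.009
grasp_force: 0.0
```

```bash
python3 - <<'E'
from h import *
tj();f=tube('scene',-.035,.035);stopx(f)
for n in ['slice','plug','pot','sander']:
    print(n,[np.round(d['centre'],3) for d in optics.landmark_of('scene',n)[:2]])
cv2.imwrite('pics/end.png',f['frame'][:,:,::-1])
E
```

```text
t 28.02 jig tcp mm [-78.4  -0.1] z 112.95 yaw-jig deg -0.02 tilt [ 0. -0. -1.] F [ 0.02  0.03 -0.33] w 0.009
scene n 2061 tube y -0.4 mm yaw 0.05 deg z 25.5 res 0.46 x [-33.5  56.3]
stop top x [-51.1 -41.2 -29.7] 333
slice [array([ 0.58 , -0.132,  0.001]), array([ 0.613, -0.052,  0.024])]
plug [array([ 0.506,  0.058, -0.003])]
pot [array([ 0.732, -0.148, -0.003])]
sander [array([ 0.749, -0.046, -0.002])]
```

View pics/end.png

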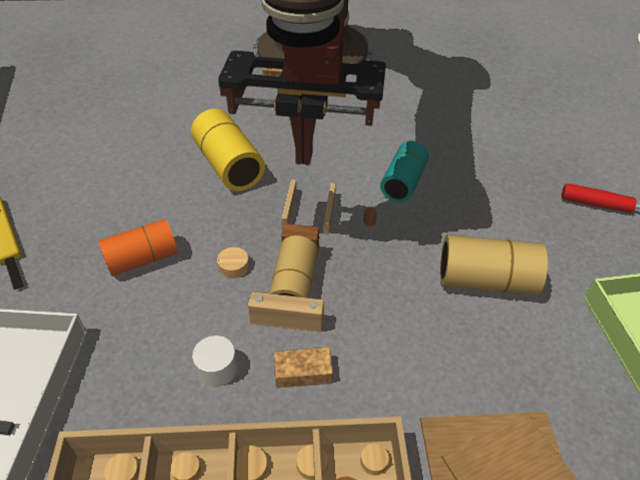

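The tube sits between the stop at (300,232) and the fence at (287,310). The bystanders haven't moved and the arm is clear.

```bash
python3 -c "
from cell import ctrl
print(ctrl.close_job())"
```

```text
the job is handed in; nothing more can be done
None
```

I rolled the bamboo offcut over the batten into the seat and nipped it against the fence with the stop at about 50 mm travel, then handed the job in; the hand-in gave no verdict. The bystanders looked unmoved, and the arm was clear.

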